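# Stack the sample carousel: cooling plate and sample plate onto the splined spindle

## Robot

A 7-joint arm with a two-finger parallel gripper is mounted at the origin on the work surface. World frame = base frame: x ahead of the robot, y to its left, z up, the work surface at z = 0. Lengths are in mm, angles in rad, forces in N, time in s.
With the tool pointing down it reaches from about 400 to 875 mm from the base axis. Payload 4.4 kg.
Tool frame: the origin (TCP) lies at the very end of the fingers, on their centre line; the grasp point (between the pads) lies 19 mm behind it; z points along the fingers, x is the direction in which the jaws open and shut, and the axes are right-handed (so a half turn about z gives the same grasp; the last joint's range is limited). The gripper opens to 85 mm and grips with 20 to 120 N. Pads are 22 mm wide; open, the fingers measure 114 mm over their backs; the gripper's body (76 mm by 85 mm) begins 54 mm behind the grasp point. The pads swing forward as they close: fully open they stand 13 mm farther back than shut.
Start: joints at [1.277, 0.628, 0.038, 1.517, -0.027, 0.996, -0.02], TCP at [146.82, -633.215, 231.313] pointing down, gripper open.
Joint ranges: [-3.06, 3.06], [-0.37, 2.12], [-1.25, 1.32], [0.18, 2.47], [-1.1, 4.24], [0.23, 1.98], [-2.94, 2.94]. Speed limits (rad/s): [2.57, 2.57, 3.14, 3.14, 3.14, 3.14, 3.14].

## Interface

Orientations are given as [roll, pitch, yaw] about the fixed x, y, z axes, in that order (R = Rz(yaw) Ry(pitch) Rx(roll)).
In Python, from cell import ctrl, get_image, job, models gives the robot as it stands.
- The arm moves only by the tool move_arm, never from a script. Its argument "moves" is a list that holds one entry, the list of rows, each a list of 6 numbers: the shift along the tool's x, y, z in m, then the turn, a rotation vector about the tool's x, y, z in rad. A call has 1 to 20 rows; each row is the pose to reach, as a shift and turn from the pose commanded when the call began, along the tool's axes at that moment; what a row does not reach only later rows make up. A row lasts 1/8 s, in which the tool goes at most 62.5 mm and 10.7 degrees, less where a joint would pass 70% of its speed; a pose out of reach is approached as far as the arm can. A call with a gripper value outside its range is refused whole. "jaw" is the opening, from 0 (shut) to 1 (fully open), set as the call begins (left out, the last holds). The fingers move at their own pace and stop on an object; the grip force is fixed at half the most. Time passes only in rows, so rows that repeat a pose let the fingers close. It gives the time, the measured TCP pose, the force and the opening at its end, in the units of the state.
- ctrl.read_state(): the state, without advancing time (a new reading comes with each control period).
- get_image(name): name is "side" or "top"; returns a dict with "color" (480x640x3 uint8, blue, green, red), "fov_y" (degrees; the focal length in pixels is half the picture's height over the tangent of half this angle, whatever the lens; pixels are square), "cx", "cy" (the principal point, pixels), "k1" (the pictures are not rectified: a ray, as slopes to the right and down, at radius r is drawn at 1 + k1 r^2 times it, then the intrinsics apply), "origin" and "orientation" of the camera in the world. Camera axes: x right, y up, looking along -z (the intrinsics and any distortion apply to the point x, -y, -z); pixel columns grow to the right and rows downward; lengths in mm; the calibration is good to about 2 mm. A picture is of the moment at which its call begins. There is no depth.
- job.finish_job(): hands the job in, once; it reports no verdict.
Trained networks look in the newest picture that a camera, given by its name, has taken for a name from the list of things; names that differ only in an ending like _2 or _b are one class to them, and where a whole thing is asked for, a point or a joint stands for the part that bears it (a point fixed in the world has none). Each returns a list of dicts, best first, with "score" (0 to 1); they miss things now and then, are a little off and sometimes report something else, mostly with a low value. They report only what shows in the picture. A call takes as long as a camera call. They do not tell look-alikes from the thing itself.
- models.cut_out(camera, thing): "pixels" (480x640 bool, what is visible of it) and "uv" ([column, row] in pixels, amid what is visible of it).
- models.place_of(camera, thing): "uv" ([column, row] in pixels: a listed point, or the origin of a listed thing).
The state is a dict: "clock": time; "qpos": joint angles; "qd": joint speeds; "tau": joint torques, N m; "eef_pos": TCP position; "tool_rot": TCP orientation; "force": force on the tool from outside, world axes, zero at the start; "torque": the same for the moment, N m; "width": finger opening in mm.
Only numpy, scipy, OpenCV 4.12 (cv2) and the standard library are available. Lean on these libraries where they do the work, as an engineer would, in place of code of your own. Each camera call takes 0.05 s, during which the arm holds its last target.

## Task

Build up the sample carousel on its splined spindle: put the blue cooling plate on first, with its lifting tab on the opposite side from the tab of the white plate already fixed there, then the loose white sample plate on top of it with its tab back on the same side as the fixed plate's. Both must sit flat and fully home on the spindle; leave the orange plate, which belongs to another machine, where it lies.

Things in the scene. Friction and masses are not known exactly. Their poses are not given: they have to be found in the camera images.
- hub: Steel splined spindle fixed upright on the bench. Origin: centre of its foot, at bench height; z up. Core 17 mm thick, ribs at +y and -y 7 mm wide reaching 18 mm from the axis, full to height 72 mm, then tapering to a nose 98 mm high. Plates go over it with about 5 mm (15 degrees) of play, tab along hub +y or -y. First loose plate rests with underside at 44 mm, the next at 58 mm.
- hub_tab (a point): Middle of the tab of the white plate fixed on the spindle (90 mm disc at heights 30 to 44 mm): 68 mm from the axis along hub +y, 42.5 mm above the bench. Same bar as on the loose plates; its top is at 55 mm. A plate whose tab lies over the tab directly below cannot go home; over a tab two plates down it clears by 3 mm.
- blue_plate: Blue cooling plate with silvery discs on top: toothed disc, 90 mm across (100 over rim teeth), 14 thick, about 70 g, lying flat left or right of the spindle. Origin: centre of underside; z up; its tab points along +y, at the start roughly towards the robot. Bore 28 mm wide with keyways at +y and -y, 18 mm wide, reaching 23 to 25 mm from the centre.
- white_plate: Loose white sample plate with dark wells on top: toothed disc, 90 mm across (100 over rim teeth), 14 thick, about 70 g, lying flat left or right of the spindle. Origin: centre of underside; z up; its tab points along +y, at the start roughly towards the robot. Bore 28 mm wide with keyways at +y and -y, 18 mm wide, reaching 23 to 25 mm from the centre.
- orange_plate: Orange plate of another machine, not to be used: toothed disc, 90 mm across (100 over rim teeth), 14 thick, about 70 g, lying flat left or right of the spindle. Origin: centre of underside; z up; its tab points along +y, at the start roughly towards the robot. Plain round 50 mm bore, no keyways.
- blue_plate_tab (a point): Blue plate's lifting tab: middle of the bar, 68 mm from the plate's centre along plate +y, 12.5 mm above its underside. Beyond a low neck the bar is 12 mm wide, runs from 56 to 84 mm from the centre and stands 25 mm high from the underside; pinched across its width from above it carries the plate.
- white_plate_tab (a point): White plate's lifting tab: middle of the bar, 68 mm from the plate's centre along plate +y, 12.5 mm above its underside. Beyond a low neck the bar is 12 mm wide, runs from 56 to 84 mm from the centre and stands 25 mm high from the underside; pinched across its width from above it carries the plate.
There are look-alikes about, which are no part of the job. Leave any green or pink look-alike of the blue_plate alone.

How it is judged:
By the outcome, as a careful person would: the job done as asked, in the order asked, and still so for the second after the job is handed in, with the robot touching nothing.
It also fails if it takes over 72 s, if anything falls off the work surface, if the arm or the gripper's body presses on something with over 40 N, if the wrist force passes 120 N, or if a joint passes its speed limit or range.

## Working session

There is one attempt and no reset: what is moved stays moved. The work goes in short steps, Python scripts to look and compute and a tool call to move; the robot and the scene stay as the last step left them, time stands still between calls to the robot, and variables do not carry over. Pictures are saved under pics/ and viewed, and the job is handed in when it is done.

Besides the shell and the picture viewer there is one more tool, called after "Request:" as name(argument=value, ...), one argument or row to a line, values as JSON. move_arm: Moves the arm, as the interface text tells. Its arguments: {"type":"object","properties":{"moves":{"type":"array","items":{"type":"array","items":{"type":"array","items":{"type":"number"}}}},"jaw":{"type":"number"}},"required":["moves"]}

```bash
ls; mkdir -p pics
cat > h.py <<'E'
import numpy as np,cv2
from scipy.spatial.transform import Rotation as R
from cell import ctrl,get_image,job,models
def cam(im):
    f=240/np.tan(np.radians(im["fov_y"])/2)
    o=np.array(im["orientation"],float)
    Rm=o if o.shape==(3,3) else R.from_euler('xyz',o).as_matrix()
    return f,Rm,np.array(im["origin"],float)
def toz(im,uv,z):
    f,Rm,o=cam(im)
    d=np.array([(uv[0]-im["cx"])/f,(uv[1]-im["cy"])/f]);k=im["k1"]
    s=d.copy()
    for _ in range(30): s=d/(1+k*(s@s))
    ray=Rm@np.array([s[0],-s[1],-1])
    return o+ray*(z-o[2])/ray[2]
def proj(im,p):
    f,Rm,o=cam(im)
    c=Rm.T@(np.array(p,float)-o); s=np.array([c[0]/-c[2],-c[1]/-c[2]])
    s=s*(1+im["k1"]*(s@s)); return s*f+[im["cx"],im["cy"]]
E
python3 - <<'E'
from h import *
for n in("top","side"):
    im=get_image(n); cv2.imwrite(f"pics/{n}0.png",im["color"])
    print(n,{k:v for k,v in im.items() if k!="color"})
    for t in["hub","hub_tab","blue_plate","white_plate","orange_plate","blue_plate_tab","white_plate_tab"]:
        print(t,[(np.round(d["uv"],1).tolist(),round(d["score"],2)) for d in models.place_of(n,t)])
print(ctrl.read_state())
E
```

```text
pics
top {'fov_y': 49.62695112830148, 'cx': 309.1336885574683, 'cy': 245.3944478338217, 'k1': -0.14904632452553598, 'origin': array([ 294.14170844, -162.16961446, 1295.26435277]), 'orientation': array([ 0.15784436, -0.00252416, -1.57338005])}
hub [([240.7, 232.7], 0.84)]
hub_tab [([208.1, 230.8], 0.71)]
blue_plate [([355.3, 264.5], 0.75), ([214.2, 304.8], 0.73), ([137.4, 251.5], 0.69), ([494.4, 254.5], 0.66), ([374.7, 334.2], 0.61), ([303.2, 264.7], 0.6)]
white_plate [([138.3, 253.9], 0.97)]
orange_plate [([341.1, 183.9], 0.89)]
blue_plate_tab [([274.5, 252.6], 0.97), ([208.1, 278.8], 0.83), ([352.7, 317.0], 0.76), ([471.0, 239.0], 0.69), ([385.1, 261.9], 0.64), ([160.9, 262.4], 0.25)]
white_plate_tab [([156.9, 263.4], 0.56)]
side {'fov_y': 48.046857232876995, 'cx': 315.0810180849878, 'cy': 247.78779635913415, 'k1': -0.12130843293679958, 'origin': array([-28.62907789, 782.85963238, 791.87284458]), 'orientation': array([ 0.97392991,  0.02229239, -2.67906148])}
hub [([249.8, 305.2], 0.67)]
hub_tab [([232.3, 308.0], 0.8)]
blue_plate [([378.4, 187.1], 0.78), ([310.9, 345.5], 0.74), ([312
[... 277 characters left out ...]
hite_plate_tab [([230.0, 368.8], 0.66)]
{'clock': 0.8, 'qpos': array([ 1.27720939,  0.62836935,  0.03851303,  1.51734296, -0.02703069,
        0.9962991 , -0.01998688]), 'qd': array([-0.00050674, -0.00056427, -0.0006543 , -0.00090508, -0.00037542,
        0.00133206,  0.0013148 ]), 'tau': array([ 4.75755296e-04, -5.63208926e+01,  1.22564033e+00, -1.93771362e+01,
        1.09213081e-02,  1.59725601e-03, -1.54968603e-05]), 'eef_pos': array([ 146.82493129, -633.25040938,  231.35182363]), 'tool_rot': array([-3.14153399e+00, -9.86475016e-05, -1.34304721e+00]), 'force': array([-0.20147145,  0.34305389, -0.58507621]), 'torque': array([0.07258284, 0.0082899 , 0.01191492]), 'width': 85.4994397201122}
```

View images.

View pics/top0.png

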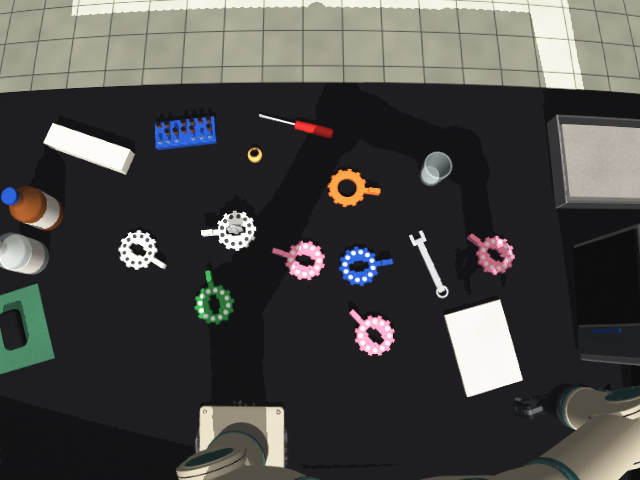

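View pics/side0.png

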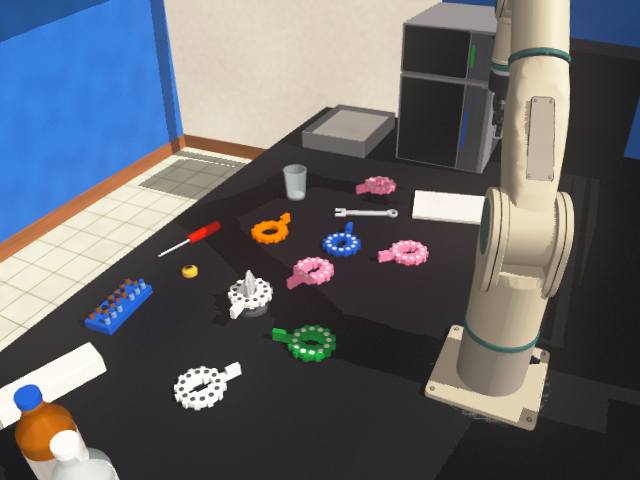

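```bash
python3 - <<'E'
from h import *
for n in("top","side"):
    im=get_image(n)
    c=im["color"]
    for t,lim in [("blue_plate",None),("white_plate",None),("hub",None)]:
        for d in models.cut_out(n,t)[:6]:
            px=d["pixels"]; m=np.median(c[px],0)
            print(n,t,np.round(d["uv"]),px.sum(),m,round(d["score"],2))
    P=lambda uv,z:np.round(toz(im,uv,z)[:2],1)
    if n=="top": 
        for nm,uv,z in [("hub",(240.7,232.7),0),("hubtab",(208.1,230.8),42.5),("blue",(355.3,264.5),0),("bluetab",(385.1,261.9),12.5),("white",(138.3,253.9),0),("wtab",(156.9,263.4),12.5)]: print(nm,P(uv,z))
    else:
        for nm,uv,z in [("hub",(249.8,305.2),0),("hubtab",(232.3,308),42.5),("blue",(342.4,246.1),0),("bluetab",(348.6,229.8),12.5),("white",(200.8,387.7),0),("wtab",(230,368.8),12.5)]: print(nm,P(uv,z))
    boxes={"top":[(180,190,90,80),(320,225,90,70),(100,215,90,70)],"side":[(205,255,90,70),(310,215,70,50),(160,350,90,70)]}[n]
    for i,(x,y,w,h) in enumerate(boxes):
        cv2.imwrite(f"pics/z_{n}{i}.png",cv2.resize(c[y:y+h,x:x+w],None,fx=8,fy=8,interpolation=cv2.INTER_CUBIC))
E
cd pics; python3 -c "
import cv2,numpy as np
for n in('top','side'):
    a=[cv2.imread(f'z_{n}{i}.png') for i in range(3)]
    o=np.zeros((600,800,3),np.uint8)
    for k,i in enumerate(a):
        i=cv2.resize(i,None,fx=.55,fy=.55); y,x=[(0,0),(0,400),(300,0)][k]; i=i[:300,:400]; o[y:y+i.shape[0],x:x+i.shape[1]]=i
    cv2.imwrite(f'zz_{n}.png',o)
"
```

```text
top blue_plate [300. 255.] 990 [212. 178. 251.] 0.87
top blue_plate [208. 300.] 1021 [ 58. 117.  45.] 0.84
top blue_plate [376. 327.] 1016 [215. 181. 252.] 0.73
top blue_plate [360. 260.] 1088 [224. 107.  50.] 0.66
top blue_plate [494. 248.] 1059 [127. 104. 189.] 0.56
top white_plate [141. 250.] 1015 [249. 250. 251.] 0.88
top hub [237. 229.] 1210 [225.5 228.  229.5] 0.76
hub [533.4   7.9]
hubtab [530.6  83.4]
blue [ 451.4 -282. ]
bluetab [ 456.1 -355.7]
white [479.2 271.5]
wtab [453.2 217.8]
side blue_plate [378. 187.] 462 [124. 101. 185.] 0.86
side blue_plate [348. 241.] 729 [218. 102.  41.] 0.85
side blue_plate [307. 340.] 1532 [ 48. 116.  30.] 0.75
side blue_plate [312. 273.] 964 [164. 137. 240.] 0.56
side white_plate [203. 382.] 1832 [245. 249. 251.] 0.97
side hub [249. 294.] 1464 [204. 209. 214.] 0.62
hub [538.7  17.9]
hubtab [537.6  83. ]
blue [ 445.6 -289.3]
bluetab [ 455.  -351.3]
white [493.6 268.1]
wtab [462.3 210.8]
```

View pics/zz_top.png

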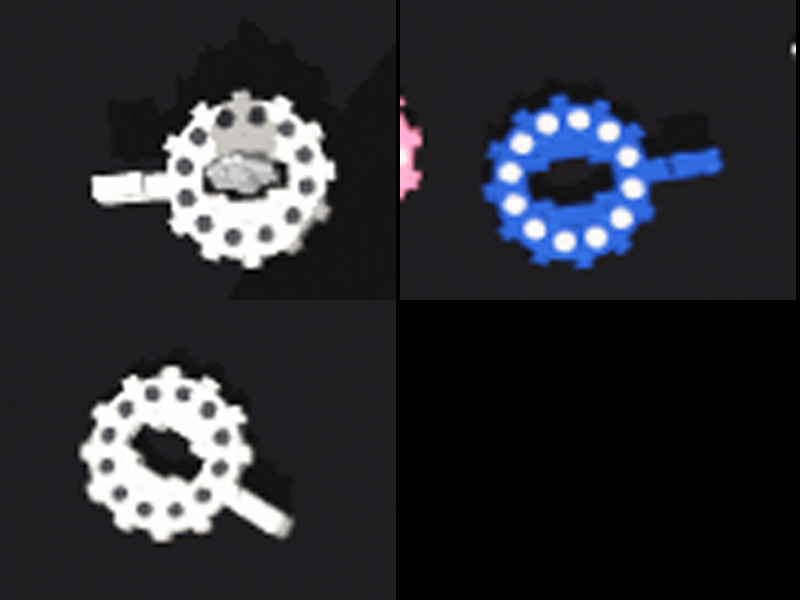

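View pics/zz_side.png

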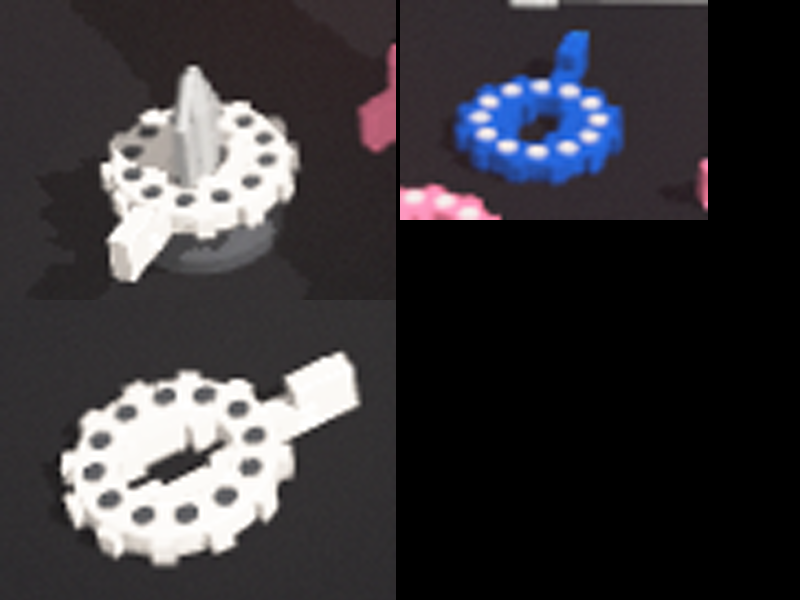

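```bash
cat > fit.py <<'E'
from h import *
from scipy.optimize import minimize
S=4
def circ(r,z,n=48):
    a=np.linspace(0,2*np.pi,n,endpoint=False); return np.c_[r*np.cos(a),r*np.sin(a),0*a+z]
def box(x,y0,y1,z0,z1): return np.array([(a,b,c) for a in(-x,x) for b in(y0,y1) for c in(z0,z1)],float)
PLATE=[np.r_[circ(47.3,0),circ(47.3,14)],box(6,56,84,0,25),box(5,40,58,0,10)]
HUB=[h+[0,0,30] for h in PLATE]+[np.r_[circ(8.5,44),box(3.5,-18,18,44,72),circ(4,98)]]
def render(im,parts,p,box_):
    x0,y0,w,h=box_
    out=np.zeros((h*S,w*S),np.uint8); c,s=np.cos(p[2]),np.sin(p[2])
    for q in parts:
        tilt=q
        W=np.c_[c*q[:,0]-s*q[:,1]+p[0], s*q[:,0]+c*q[:,1]+p[1], q[:,2]+(p[3] if len(p)>3 else 0)]
        uv=np.array([proj(im,w_) for w_ in W])
        hull=cv2.convexHull(((uv-[x0,y0]+.5)*S*16-8).astype(np.float32)).astype(np.int32)
        cv2.fillPoly(out,[hull],255,shift=4)
    return cv2.resize(out,(w,h),interpolation=cv2.INTER_AREA)/255.
def mask(c,kind,seed):
    c=c.astype(int)
    if kind=="blue": m=(c[...,0]>60)&(c[...,0]-c[...,2]>30)
    else: m=c.min(-1)>75
    m=m.astype(np.uint8)
    n,l,st,ce=cv2.connectedComponentsWithStats(m)
    k=l[int(seed[1])-6:int(seed[1])+7,int(seed[0])-6:int(seed[0])+7]
    r=l[int(seed[1])-25:int(seed[1])+26,int(seed[0])-25:int(seed[0])+26].ravel(); r=r[r>0]
    i=np.bincount(r).argmax(); m=(l==i).astype(np.uint8)
    cs,_=cv2.findContours(m,cv2.RETR_EXTERNAL,cv2.CHAIN_APPROX_NONE)
    o=np.zeros_like(m); cv2.drawContours(o,cs,-1,1,-1); return o
def fit(ims,kind,parts,p0,z=0):
    data=[]
    for im in ims:
        uv=proj(im,[p0[0],p0[1],z+15]); m=mask(im["color"],kind,uv)
        x,y,w,h=cv2.boundingRect(m); b=(x-15,y-15,w+30,h+30)
        b=(max(b[0],0),max(b[1],0),b[2],b[3])
        data.append((im,b,m[b[1]:b[1]+b[3],b[0]:b[0]+b[2]].astype(float)))
    def f(v):
        p=[v[0],v[1],v[2]/50,z]; e=0
        for im,b,m in data:
            e+=np.abs(render(im,parts,p,b)[:m.shape[0],:m.shape[1]]-m).sum()/m.sum()
        return e/len(data)
    v0=np.array([p0[0],p0[1],p0[2]*50])
    sim=v0+np.array([[0,0,0],[12,0,0],[0,12,0],[0,0,10]])
    r=minimize(f,v0,method="Nelder-Mead",options=dict(initial_simplex=sim,xatol=.05,fatol=1e-5,maxiter=150))
    return r.x[0],r.x[1],r.x[2]/50,r.fun
E
cat > m.py <<'E'
from fit import *
ims=[get_image("top"),get_image("side")]
for nm,k,pt,p0 in [("hub","w",HUB,(536,12,0)),("blue","blue",PLATE,(448,-286,-3.08)),("white","w",PLATE,(486,270,-2.65))]:
    for s in ([0],[1],[0,1]):
        print(nm,s,np.round(fit([ims[i] for i in s],k,pt,p0),3))
E
python3 m.py
```

```text
hub [0] [5.33775e+02 1.54420e+01 1.04000e-01 9.50000e-02]
hub [1] [5.33947e+02 1.61290e+01 8.10000e-02 1.46000e-01]
hub [0, 1] [5.33853e+02 1.59170e+01 9.00000e-02 1.25000e-01]
blue [0] [ 4.46722e+02 -2.89505e+02 -3.00200e+00  9.60000e-02]
blue [1] [ 4.49963e+02 -2.89425e+02 -3.01800e+00  8.10000e-02]
blue [0, 1] [ 4.48176e+02 -2.88885e+02 -3.00700e+00  9.30000e-02]
white [0] [ 4.88660e+02  2.72753e+02 -2.65700e+00  2.24000e-01]
white [1] [ 4.90459e+02  2.72063e+02 -2.28900e+00  2.51000e-01]
white [0, 1] [ 4.89922e+02  2.72662e+02 -2.61200e+00  2.43000e-01]
```

```bash
cat > ov.py <<'E'
from fit import *
ims=[get_image("top"),get_image("side")]
tiles=[]
for im in ims:
  for k,pt,p in [("w",HUB,(533.9,15.9,.09)),("blue",PLATE,(448.2,-288.9,-3.007)),("w",PLATE,(489.9,272.7,-2.61))]:
    u=proj(im,[p[0],p[1],15]); m=mask(im["color"],k,u)
    x,y=int(u[0])-45,int(u[1])-45; b=(x,y,90,90)
    t=im["color"][y:y+90,x:x+90].copy()
    t=cv2.resize(t,None,fx=2.9,fy=2.9)
    r=render(im,pt,(*p,0),b); 
    for mm,col in((r>.5,(0,0,255)),(m[y:y+90,x:x+90]>0,(0,255,0))):
        q=cv2.resize(mm.astype(np.uint8),(t.shape[1],t.shape[0]),interpolation=0)
        cs,_=cv2.findContours(q,0,1); cv2.drawContours(t,cs,-1,col,1)
    tiles.append(t)
cv2.imwrite("pics/ov.png",np.vstack([np.hstack(tiles[:3]),np.hstack(tiles[3:])]))
E
python3 ov.py
```

```text
(no output)
```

View pics/ov.png

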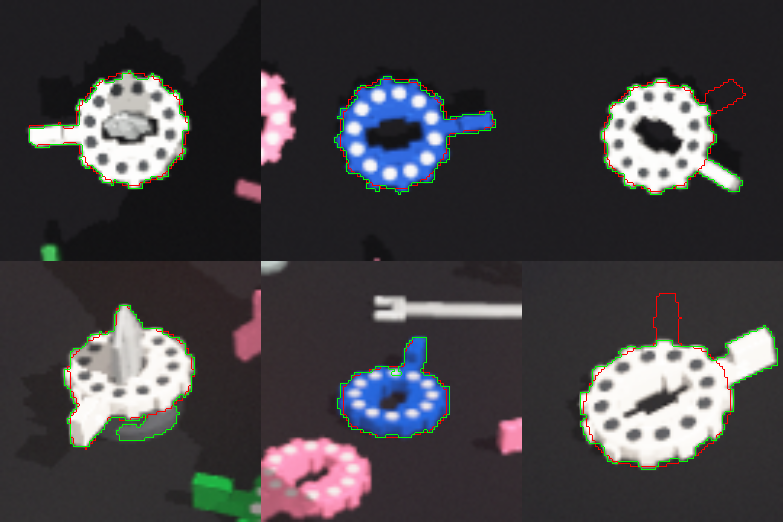

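```bash
sed -i 's/-2.65))/2.69))/' m.py
cat > g.py <<'E'
# usage: g.py x y z yaw
from h import *
import sys
x,y,z,yaw=map(float,sys.argv[1:5])
s=ctrl.read_state(); R0=R.from_euler('xyz',[np.pi,0,s["tool_rot"][2]]) if 0 else R.from_euler('xyz',s["tool_rot"])
p=R0.inv().apply(np.array([x,y,z])-s["eef_pos"])/1000
rv=(R0.inv()*R.from_euler('xyz',[np.pi,0,yaw])).as_rotvec()
print("clock",round(s["clock"],2),"pos",np.round(s["eef_pos"],1),"rot",np.round(s["tool_rot"],3),"F",np.round(s["force"],1),"w",round(s["width"],1))
print("shift",np.round(p,4).tolist(),"turn",np.round(rv,3).tolist(), "rows min",np.ceil(max(np.linalg.norm(p)/.0625,np.linalg.norm(rv)/.1867)))
E
python3 m.py | grep white; python3 g.py 457.3 -356.2 100 0.134
```

```text
white [0] [4.89294e+02 2.71921e+02 2.60300e+00 8.90000e-02]
white [1] [4.90907e+02 2.72163e+02 2.60400e+00 8.20000e-02]
white [0, 1] [4.90303e+02 2.72067e+02 2.60600e+00 8.80000e-02]
clock 1.5 pos [ 146.8 -633.2  231.3] rot [-3.142 -0.    -1.343] F [-0.3 -0.2  0.1] w 85.5
shift [-0.1998, -0.365, 0.1313] turn [0.0, -0.0, -1.477] rows min 8.0
```

Request:
move_arm(
  moves=[
    [[-0.1998,-0.365,0.1313,0,0,-1.477],[-0.1998,-0.365,0.1313,0,0,-1.477],[-0.1998,-0.365,0.1313,0,0,-1.477],[-0.1998,-0.365,0.1313,0,0,-1.477],[-0.1998,-0.365,0.1313,0,0,-1.477],[-0.1998,-0.365,0.1313,0,0,-1.477],[-0.1998,-0.365,0.1313,0,0,-1.477],[-0.1998,-0.365,0.1313,0,0,-1.477],[-0.1998,-0.365,0.1313,0,0,-1.477],[-0.1998,-0.365,0.1313,0,0,-1.477],[-0.1998,-0.365,0.1313,0,0,-1.477],[-0.1998,-0.365,0.1313,0,0,-1.477]],
  ],
  jaw=0.5,
)

```text
clock: 3.0
eef_pos: [456.9, -356.8, 100.3]
tool_rot: [3.141, -0.0, 0.132]
force: [0.0, 0.1, -1.0]
width: 42.5
```

```bash
python3 g.py 457.3 -356.2 4 0.134
python3 - <<'E'
from h import *
a=[get_image(n)["color"][y:y+150,x:x+200] for n,x,y in(("top",300,180),("side",260,120))]
cv2.imwrite("pics/a1.png",cv2.resize(np.hstack(a),None,fx=2,fy=2))
E
```

```text
clock 3.0 pos [ 456.9 -356.8  100.3] rot [ 3.141 -0.     0.132] F [ 0.   0.1 -1. ] w 42.5
shift [0.0005, -0.0006, 0.0963] turn [0.001, -0.0, -0.002] rows min 2.0
```

View pics/a1.png

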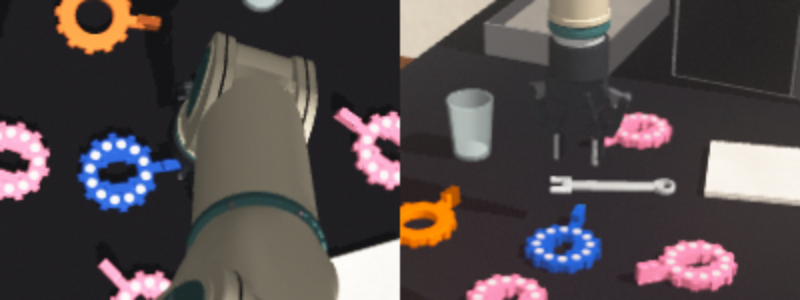

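The side view shows the gripper over the blue tab; nothing is in the way. I'll descend and close.

Request:
move_arm(
  moves=[
    [[0.0005,-0.0006,0.03,0,0,0],[0.0005,-0.0006,0.06,0,0,0],[0.0005,-0.0006,0.085,0,0,0],[0.0005,-0.0006,0.096,0,0,0],[0.0005,-0.0006,0.096,0,0,0]],
  ],
)

```text
clock: 3.72
eef_pos: [457.5, -355.3, 3.6]
tool_rot: [-3.141, 0.001, 0.134]
force: [-0.3, 0.3, 0.2]
width: 42.4
```

Request:
move_arm(
  moves=[
    [[0,0,0,0,0,0],[0,0,0,0,0,0],[0,0,0,0,0,0],[0,0,0,0,0,0]],
  ],
  jaw=0,
)

```text
clock: 4.22
eef_pos: [458.4, -356.1, 5.2]
tool_rot: [3.14, -0.001, 0.134]
force: [-0.6, 0.0, 5.8]
width: 10.6
```

Request:
move_arm(
  moves=[
    [[0,0,-0.015,0,0,0],[0,0,-0.04,0,0,0],[0,0,-0.07,0,0,0],[0,0,-0.1,0,0,0],[0,0,-0.12,0,0,0],[0,0,-0.12,0,0,0]],
  ],
)

```text
clock: 4.97
eef_pos: [458.7, -356.2, 126.2]
tool_rot: [3.139, -0.003, 0.134]
force: [0.3, 0.5, -1.1]
width: 10.7
```

```bash
cat > look.py <<'E'
from h import *
import sys
n=sys.argv[1]; a=[]
for c,x,y in(("top",int(sys.argv[2]),int(sys.argv[3])),("side",int(sys.argv[4]),int(sys.argv[5]))):
    a.append(get_image(c)["color"][y:y+150,x:x+130])
cv2.imwrite(f"pics/{n}.png",cv2.resize(np.hstack(a),None,fx=3,fy=3,interpolation=cv2.INTER_CUBIC))
E
python3 look.py a2 310 180 280 100; python3 g.py 457.3 -356.2 124 0.134
```

```text
clock 5.08 pos [ 457.3 -355.4  124. ] rot [-3.142  0.     0.134] F [-0.5  0.7 -0.4] w 10.6
shift [-0.0001, 0.0008, -0.0] turn [-0.0, 0.0, -0.0] rows min 1.0
```

View pics/a2.png

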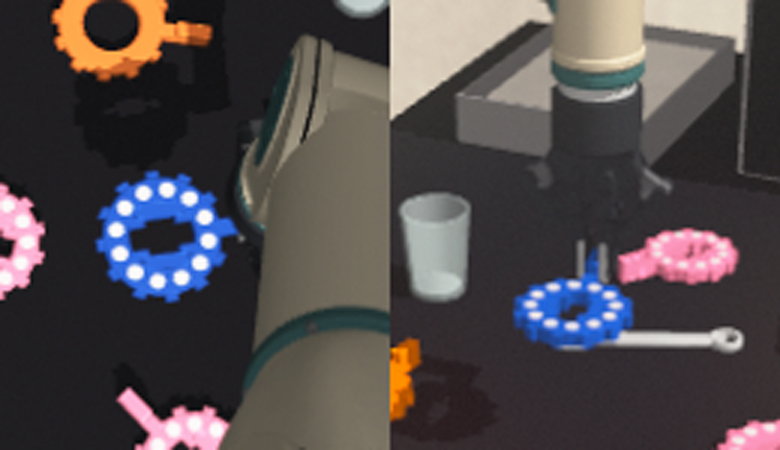

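```bash
python3 g.py 540 -51.8 140 0.09
```

```text
clock 5.08 pos [ 457.3 -355.4  124. ] rot [-3.142  0.     0.134] F [-0.5  0.7 -0.4] w 10.6
shift [0.1225, -0.2899, -0.016] turn [-0.0, 0.0, 0.044] rows min 6.0
```

Request:
move_arm(
  moves=[
    [[0.012,-0.029,-0.008,0,0,0],[0.031,-0.073,-0.016,0,0,0.02],[0.05,-0.118,-0.016,0,0,0.044],[0.069,-0.163,-0.016,0,0,0.044],[0.088,-0.207,-0.016,0,0,0.044],[0.105,-0.248,-0.016,0,0,0.044],[0.116,-0.275,-0.016,0,0,0.044],[0.1225,-0.29,-0.016,0,0,0.044],[0.1225,-0.29,-0.016,0,0,0.044],[0.1225,-0.29,-0.016,0,0,0.044]],
  ],
)

```text
clock: 6.32
eef_pos: [539.7, -53.7, 139.6]
tool_rot: [3.14, 0.001, 0.088]
force: [0.4, -0.3, -0.6]
width: 10.8
```

```bash
python3 look.py a3 180 150 190 180; python3 g.py 540 -51.8 140 0.09
cat > held.py <<'E'
from fit import *
import sys
# fit held plate using disc dots outline: args kind x y yaw z tabflag
k=sys.argv[1]; p=list(map(float,sys.argv[2:6]))
ims=[get_image("top"),get_image("side")]
disc=[PLATE[0]]
def m_(im):
    c=im["color"].astype(int)
    return ((c[...,0]>60)&(c[...,0]-c[...,2]>30)) if k=="blue" else c.min(-1)>75
o=[]
for im in ims:
    t=im["color"].copy(); u=proj(im,[p[0],p[1],p[3]]); x,y=int(u[0])-65,int(u[1])-65
    t=cv2.resize(t[y:y+130,x:x+130],None,fx=3,fy=3,interpolation=cv2.INTER_CUBIC)
    r=render(im,PLATE,p,(x,y,130,130))
    q=cv2.resize((r>.5).astype(np.uint8),(390,390),interpolation=0)
    cs,_=cv2.findContours(q,0,1); cv2.drawContours(t,cs,-1,(0,0,255),1)
    o.append(t)
cv2.imwrite("pics/"+sys.argv[6]+".png",np.hstack(o))
E
python3 held.py blue 533.9 15.9 -3.05 136 a3b
```

```text
clock 6.42 pos [539.9 -53.7 139.8] rot [3.141e+00 1.000e-03 8.700e-02] F [ 0.2  0.2 -0. ] w 10.6
shift [0.0003, -0.0018, -0.0002] turn [0.001, 0.001, -0.003] rows min 1.0
```

View pics/a3b.png

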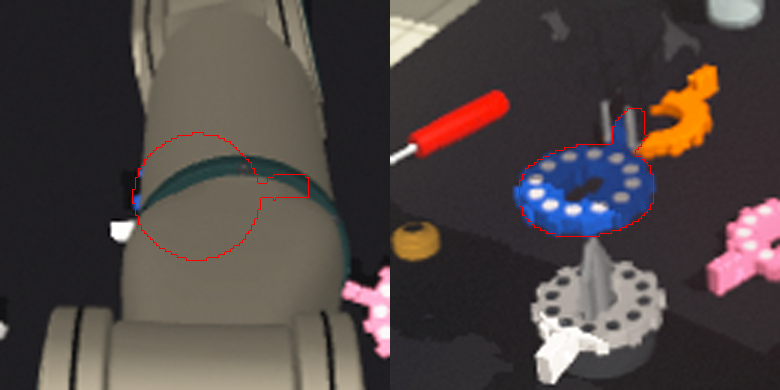

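```bash
cat > hf.py <<'E'
from fit import *
import sys
k=sys.argv[1]; x0,y0,yaw,zg=map(float,sys.argv[2:6]) # plate centre guess, yaw, underside z at grasp if level
ps=[]
for _ in range(4): im=get_image("side"); ps.append(ctrl.read_state()); 
print("TCP",np.mean([s["eef_pos"] for s in ps],0).round(2),np.std([s["eef_pos"] for s in ps],0).round(2),"rotZ",np.mean([s["tool_rot"][2] for s in ps]).round(4))
c=im["color"].astype(int)
m=((c[...,0]>60)&(c[...,0]-c[...,2]>30)) if k=="blue" else c.min(-1)>75
def geom(v):
    yw=yaw; 
    P=PLATE[0].copy(); P[:,1]-=68
    P=R.from_euler('x',v[2]/100).apply(P)  # tilt about jaw axis
    P[:,1]+=68
    W=R.from_euler('z',yw).apply(P)+[v[0],v[1],zg]
    return np.array([proj(im,w) for w in W])
u=proj(im,[x0,y0,zg]); X,Y=int(u[0])-45,int(u[1])-45
tu=proj(im,[x0-68*np.sin(yaw),y0+68*np.cos(yaw),zg+12])
M=m[Y:Y+90,X:X+90].astype(np.uint8)
M=cv2.morphologyEx(M,cv2.MORPH_CLOSE,np.ones((3,3)))
cs,_=cv2.findContours(M,0,1); b=max(cs,key=cv2.contourArea); F=np.zeros_like(M); cv2.drawContours(F,[b],-1,1,-1)
# weight: ignore wedge to tab
yy,xx=np.mgrid[:90,:90]; d=(tu-u); L=np.hypot(*d); ax=((xx+X-u[0])*d[0]+(yy+Y-u[1])*d[1])/L; la=((xx+X-u[0])*-d[1]+(yy+Y-u[1])*d[0])/L
wt=~((ax>5)&(abs(la)<12))
if len(sys.argv)>6: # ignore below row (hub parts)
    pass
def f(v):
    o=np.zeros((360,360),np.uint8); h=cv2.convexHull(((geom(v)-[X,Y]+.5)*64-8).astype(np.float32)).astype(np.int32)
    cv2.fillPoly(o,[h],255,shift=4); o=cv2.resize(o,(90,90),interpolation=cv2.INTER_AREA)/255.
    return (np.abs(o-F)*wt).sum()
best=min((minimize(f,[x0,y0,t],method="Nelder-Mead",options=dict(initial_simplex=np.array([[x0,y0,t],[x0+8,y0,t],[x0,y0+8,t],[x0,y0,t+6]]))) for t in(0,-5,5)),key=lambda r:r.fun)
print("centre",best.x[:2].round(2),"tilt rad",best.x[2]/100,"res",best.fun,F.sum())
r0=minimize(lambda v:f([v[0],v[1],0]),[x0,y0],method="Nelder-Mead",options=dict(initial_simplex=np.array([[x0,y0],[x0+8,y0],[x0,y0+8]])))
print("level fit",r0.x.round(2),r0.fun)
E
python3 hf.py blue 533.9 15.9 -3.05 136
```

```text
TCP [540.26 -52.45 140.07] [0.07 0.25 0.03] rotZ 0.0889
centre [532.64  22.32] tilt rad -0.04467858762071015 res 56.00784313725491 1197
level fit [535.5   17.98] 61.39607843137255
```

Request:
move_arm(
  moves=[
    [[-0.0005,0.001,0.01,0,0,0],[-0.0005,0.001,0.025,0,0,0],[-0.0005,0.001,0.04,0,0,0],[-0.0005,0.001,0.052,0,0,0],[-0.0005,0.001,0.06,0,0,0],[-0.0005,0.001,0.06,0,0,0]],
  ],
)

```text
clock: 7.48
eef_pos: [539.5, -52.7, 79.3]
tool_rot: [-3.141, 0.001, 0.09]
force: [0.8, -0.1, -0.6]
width: 10.9
```

```bash
python3 hf.py blue 533.9 15.9 -3.05 76;python3 held.py blue 533.9 15.9 -3.05 76 a4;python3 g.py 540 -52.5 80 .09
```

```text
TCP [540.22 -52.73  80.22] [0.16 0.04 0.24] rotZ 0.09
centre [533.67  20.52] tilt rad -0.04554343586561691 res 55.576470588235296 1168
level fit [536.26  15.38] 63.07843137254902
clock 7.78 pos [540.3 -52.8  80.5] rot [ 3.141e+00 -1.000e-03  9.000e-02] F [-0.2  0.2 -0.6] w 10.8
shift [-0.0003, -0.0004, 0.0005] turn [0.0, -0.001, -0.0] rows min 1.0
```

View pics/a4.png

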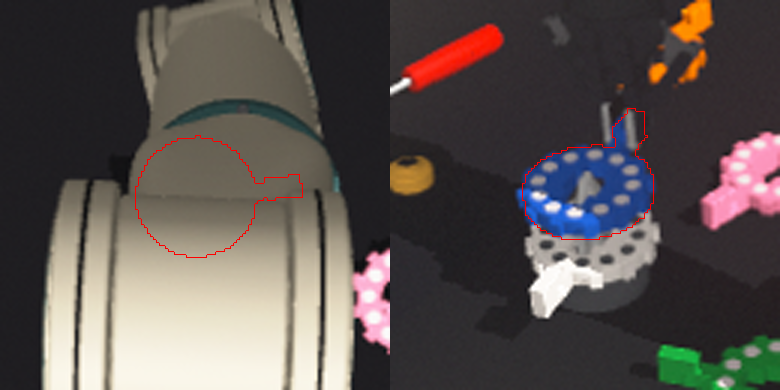

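Request:
move_arm(
  moves=[
    [[-0.0015,0,0.008,0,0,0],[-0.0015,0,0.016,0,0,0],[-0.0015,0,0.023,0,0,0],[-0.0015,0,0.028,0,0,0],[-0.0015,0,0.031,0,0,0],[-0.0015,0,0.031,0,0,0]],
  ],
)

```text
clock: 8.52
eef_pos: [538.3, -52.9, 49.2]
tool_rot: [3.141, 0.0, 0.09]
force: [-0.6, 0.5, 2.4]
width: 10.5
```

```bash
python3 hf.py blue 533.9 15.9 -3.05 45;python3 held.py blue 533.9 15.9 -3.05 44 a5;python3 g.py 540 -52.5 80 .09
```

```text
TCP [538.28 -52.88  49.18] [0.02 0.02 0.01] rotZ 0.0901
centre [530.42  22.99] tilt rad -0.07693033871240801 res 128.57254901960783 957
level fit [534.68  15.15] 141.3843137254902
clock 8.82 pos [538.3 -52.9  49.2] rot [3.142 0.    0.09 ] F [-1.8 -0.3  3.2] w 10.5
shift [0.0017, -0.0002, -0.0308] turn [0.0, 0.0, 0.0] rows min 1.0
```

View pics/a5.png

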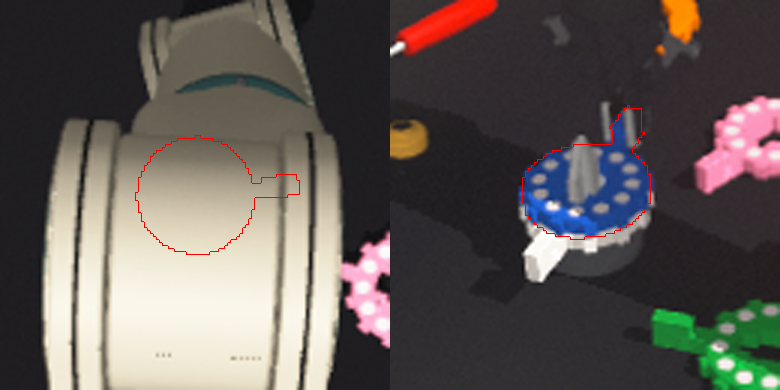

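Blue plate is seated over the spindle with slight contact. I'll release and retreat.

Request:
move_arm(
  moves=[
    [[0,0,0.001,0,0,0],[0,0,0.001,0,0,0]],
  ],
)

```text
clock: 9.07
eef_pos: [538.3, -53.0, 48.9]
tool_rot: [3.141, 0.0, 0.09]
force: [-3.7, 0.1, 11.4]
width: 10.5
```

Request:
move_arm(
  moves=[
    [[0,0,0,0,0,0],[0,0,0,0,0,0],[0,0,0,0,0,0]],
  ],
  jaw=0.45,
)

```text
clock: 9.45
eef_pos: [538.6, -52.9, 47.8]
tool_rot: [-3.142, -0.0, 0.09]
force: [0.1, -0.3, 0.6]
width: 38.3
```

Request:
move_arm(
  moves=[
    [[0,0,-0.02,0,0,0],[0,0,-0.06,0,0,0],[0,0,-0.1,0,0,0],[0,0,-0.1,0,0,0]],
  ],
)

```text
clock: 9.95
eef_pos: [540.8, -52.9, 150.7]
tool_rot: [3.141, -0.006, 0.09]
force: [-0.0, 0.5, -0.2]
width: 38.2
```

```bash
python3 held.py blue 533.9 15.9 -3.05 44 a6;python3 g.py 455.5 213.7 148 2.605
```

```text
clock 10.05 pos [538.3 -53.1 147.9] rot [ 3.141 -0.     0.09 ] F [ 0.8 -0.2 -0.6] w 38.3
shift [-0.0586, -0.2731, -0.0002] turn [0.0, 0.0, -2.515] rows min 14.0
```

View pics/a6.png

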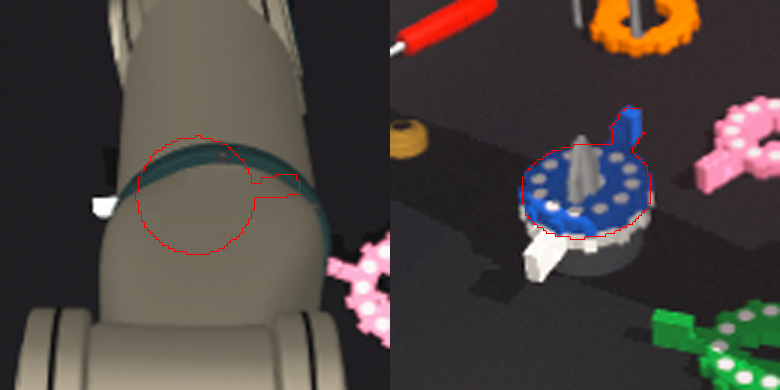

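```bash
python3 g.py 455.5 213.7 100 2.605; python3 -c "
from h import *
print(ctrl.read_state()['qpos'].round(2))"
```

```text
clock 10.05 pos [538.3 -53.1 147.9] rot [ 3.141 -0.     0.09 ] F [ 0.8 -0.2 -0.6] w 38.3
shift [-0.0586, -0.2732, 0.0478] turn [0.0, 0.0, -2.515] rows min 14.0
[ 0.24  0.6  -0.3   1.9   0.27  0.68 -0.12]
```

Request:
move_arm(
  moves=[
    [[-0.006,-0.03,0,0,0,-0.18],[-0.015,-0.07,0,0,0,-0.36],[-0.024,-0.11,0,0,0,-0.54],[-0.032,-0.15,0,0,0,-0.72],[-0.041,-0.19,0,0,0,-0.9],[-0.05,-0.23,0,0,0,-1.08],[-0.0586,-0.26,0,0,0,-1.26],[-0.0586,-0.2732,0.01,0,0,-1.44],[-0.0586,-0.2732,0.02,0,0,-1.62],[-0.0586,-0.2732,0.03,0,0,-1.8],[-0.0586,-0.2732,0.0478,0,0,-1.98],[-0.0586,-0.2732,0.0478,0,0,-2.16],[-0.0586,-0.2732,0.0478,0,0,-2.34],[-0.0586,-0.2732,0.0478,0,0,-2.515],[-0.0586,-0.2732,0.0478,0,0,-2.515],[-0.0586,-0.2732,0.0478,0,0,-2.515],[-0.0586,-0.2732,0.0478,0,0,-2.515]],
  ],
)

```text
clock: 12.18
eef_pos: [455.4, 213.9, 100.0]
tool_rot: [-3.141, -0.0, 2.604]
force: [0.4, 0.0, -0.3]
width: 38.4
```

```bash
cat > avg.py <<'E'
from h import *
P=[]
for _ in range(4): get_image("side"); P.append(ctrl.read_state())
print("avg",np.mean([s["eef_pos"] for s in P],0).round(2),P[-1]["tool_rot"].round(3),P[-1]["qpos"].round(2))
E
python3 avg.py; python3 g.py 455.5 213.7 4 2.605; python3 held.py w 490.3 272.1 2.605 0 a7; python3 held.py blue 533.9 15.9 -3.05 44 a7b
```

```text
avg [455.53 213.96 100.25] [3.142 0.    2.605] [ 0.06  0.78 -0.88  2.02  0.89  0.77  1.24]
clock 12.38 pos [455.6 214.  100.3] rot [3.142 0.    2.605] F [0.2 0.5 1. ] w 38.6
shift [-0.0001, -0.0003, 0.0963] turn [0.0, 0.0, -0.0] rows min 2.0
```

View pics/a7.png

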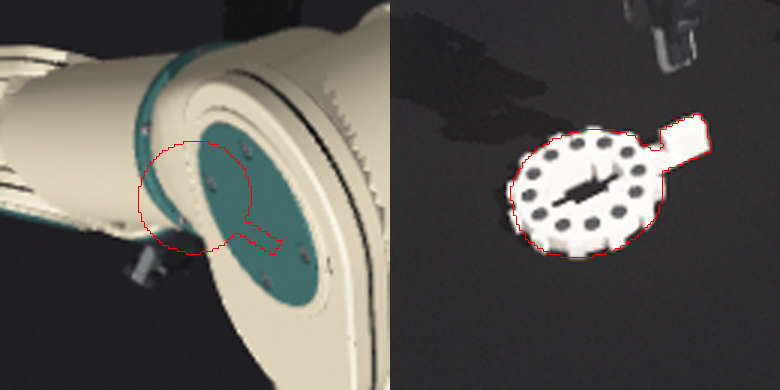

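View pics/a7b.png

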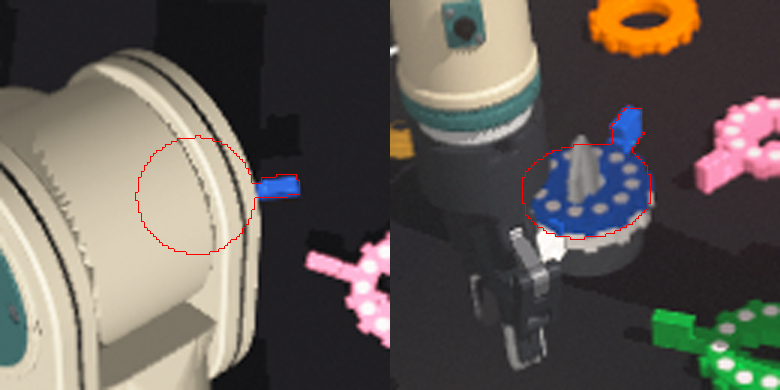

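Run:
```python
from h import *
o=[]
for n in("top","side"):
    im=get_image(n); c=im["color"].copy()
    for s in(-19,0,19):
        u=proj(im,[455.5-.86*s,213.9+.51*s,100]); cv2.circle(c,tuple(np.round(u).astype(int)),1,(0,0,255),-1)
    x,y=int(u[0])-65,int(u[1])-75
    o.append(cv2.resize(c[y:y+150,x:x+130],None,fx=3,fy=3))
cv2.imwrite("pics/a8.png",np.hstack(o))
```

```text
(no output)
```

View pics/a8.png

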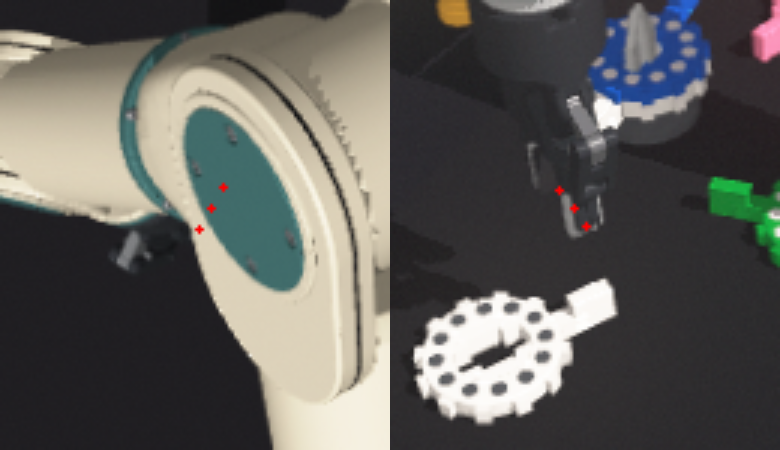

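Request:
move_arm(
  moves=[
    [[0,0,0.03,0,0,0],[0,0,0.06,0,0,0],[0,0,0.085,0,0,0],[0,0,0.096,0,0,0],[0,0,0.096,0,0,0]],
  ],
)

```text
clock: 13.3
eef_pos: [455.3, 213.9, 4.0]
tool_rot: [-3.141, -0.0, 2.605]
force: [-0.0, -0.8, 0.0]
width: 38.3
```

Request:
move_arm(
  moves=[
    [[0,0,0,0,0,0],[0,0,0,0,0,0],[0,0,0,0,0,0],[0,0,0,0,0,0]],
  ],
  jaw=0,
)

```text
clock: 13.8
eef_pos: [456.1, 214.4, 5.3]
tool_rot: [3.14, 0.001, 2.605]
force: [-0.3, 0.6, 5.9]
width: 10.4
```

Request:
move_arm(
  moves=[
    [[0,0,-0.015,0,0,0],[0,0,-0.04,0,0,0],[0,0,-0.07,0,0,0],[0,0,-0.1,0,0,0],[0,0,-0.13,0,0,0],[0,0,-0.15,0,0,0],[0,0,-0.15,0,0,0]],
  ],
)

```text
clock: 14.68
eef_pos: [456.3, 214.2, 155.5]
tool_rot: [3.139, 0.002, 2.604]
force: [-0.1, -0.3, -0.8]
width: 10.8
```

```bash
python3 avg.py; python3 g.py 527.8 83.6 154 0.09; python3 held.py w 490.3 272.1 2.605 150 a9
```

```text
avg [455.34 213.35 153.72] [-3.140e+00 -1.000e-03  2.605e+00] [ 0.12  0.71 -0.96  1.98  0.78  0.87  1.33]
clock 14.88 pos [455.  213.3 153.3] rot [-3.140e+00 -1.000e-03  2.605e+00] F [-0.   0.1 -0. ] w 11.0
shift [-0.1288, -0.0743, -0.0007] turn [-0.002, 0.002, 2.515] rows min 14.0
```

View pics/a9.png

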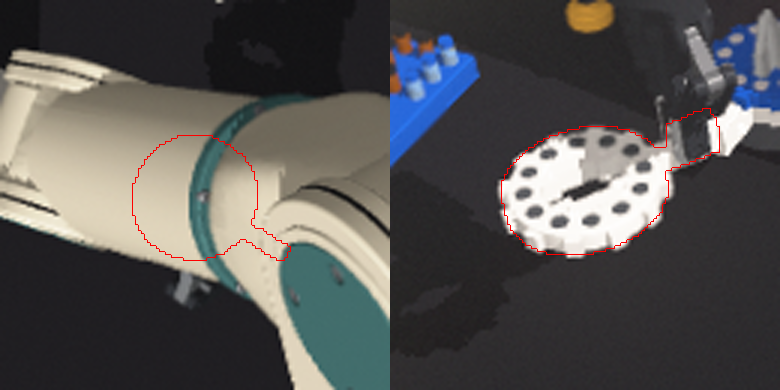

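Run:
```python
from h import *
R0=R.from_euler('xyz',[np.pi,0,2.605])
print(R0.inv().apply(np.array([526.9-455.5,83-213.7,0])).round(1))
```

```text
[-128.2  -75.8   -0. ]
```

Request:
move_arm(
  moves=[
    [[-0.006,-0.003,0,0,0,0.12],[-0.016,-0.009,0,0,0,0.29],[-0.026,-0.015,0,0,0,0.46],[-0.035,-0.021,0,0,0,0.63],[-0.045,-0.027,0,0,0,0.8],[-0.055,-0.032,0,0,0,0.97],[-0.065,-0.038,0,0,0,1.14],[-0.075,-0.044,0,0,0,1.31],[-0.084,-0.05,0,0,0,1.48],[-0.094,-0.056,0,0,0,1.65],[-0.104,-0.062,0,0,0,1.82],[-0.113,-0.067,0,0,0,1.99],[-0.122,-0.072,0,0,0,2.16],[-0.126,-0.0745,0,0,0,2.33],[-0.1282,-0.0758,0,0,0,2.46],[-0.1282,-0.0758,0,0,0,2.515],[-0.1282,-0.0758,0,0,0,2.515],[-0.1282,-0.0758,0,0,0,2.515]],
  ],
)

```text
clock: 17.23
eef_pos: [526.7, 83.4, 153.9]
tool_rot: [-3.142, 0.001, 0.091]
force: [0.9, -0.4, -1.2]
width: 10.6
```

```bash
python3 avg.py; python3 g.py 526.9 83 154 0.09;  python3 hf.py w 533 15.3 .09 150; python3 held.py w 533 15.3 .09 150 b1
```

```text
avg [526.88  83.31 154.07] [-3.141  0.     0.09 ] [-0.02  0.58 -0.28  1.92  0.24  0.68 -0.36]
clock 17.43 pos [527.   83.3 154.2] rot [-3.141  0.     0.09 ] F [ 0.5 -0.6 -0.6] w 10.4
shift [-0.0001, 0.0003, 0.0002] turn [-0.0, 0.0, 0.0] rows min 1.0
TCP [526.97  83.21 154.21] [0.03 0.02 0.03] rotZ 0.0901
centre [535.23  11.6 ] tilt rad 0.07415909402210005 res 392.20392156862744 720
level fit [531.63  17.48] 409.89019607843136
```

View pics/b1.png

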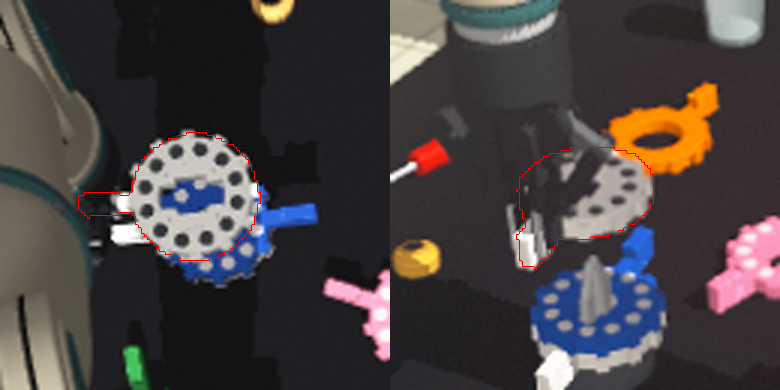

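Request:
move_arm(
  moves=[
    [[0,0,0.012,0,0,0],[0,0,0.028,0,0,0],[0,0,0.044,0,0,0],[0,0,0.056,0,0,0],[0,0,0.062,0,0,0],[0,0,0.062,0,0,0]],
  ],
)

```text
clock: 18.48
eef_pos: [526.8, 83.3, 91.8]
tool_rot: [3.142, 0.001, 0.09]
force: [-0.4, 1.0, -0.6]
width: 10.7
```

```bash
python3 avg.py; python3 g.py 526.9 83 92 0.09; python3 held.py w 533.5 15.7 .09 88 b2
```

```text
avg [527.28  83.34  92.51] [-3.142e+00 -1.000e-03  9.000e-02] [-0.05  0.67 -0.24  1.96  0.29  0.54 -0.4 ]
clock 18.68 pos [527.4  83.3  92.7] rot [-3.142e+00 -1.000e-03  9.000e-02] F [-0.3 -0.6 -0.9] w 10.6
shift [-0.0005, 0.0003, 0.0007] turn [-0.0, -0.001, -0.0] rows min 1.0
```

View pics/b2.png

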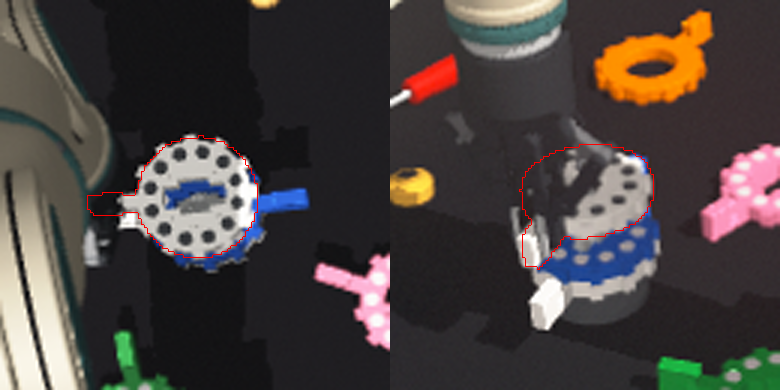

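Request:
move_arm(
  moves=[
    [[-0.001,0,0.008,0,0,0],[-0.001,0,0.016,0,0,0],[-0.001,0,0.023,0,0,0],[-0.001,0,0.027,0,0,0],[-0.001,0,0.029,0,0,0],[-0.001,0,0.029,0,0,0]],
  ],
)

```text
clock: 19.52
eef_pos: [525.9, 83.2, 63.3]
tool_rot: [3.141, 0.0, 0.09]
force: [-1.0, 0.0, 0.4]
width: 10.3
```

```bash
python3 avg.py; python3 g.py 526.9 83 62 0.09; python3 held.py w 533.5 15.7 .09 58 b3
```

```text
avg [526.01  83.16  63.32] [-3.142 -0.     0.09 ] [-0.07  0.72 -0.21  1.98  0.31  0.47 -0.42]
clock 19.73 pos [526.   83.2  63.3] rot [-3.142 -0.     0.09 ] F [0.  0.2 0.1] w 10.7
shift [0.0009, 0.0002, 0.0013] turn [-0.0, -0.0, -0.0] rows min 1.0
```

View pics/b3.png

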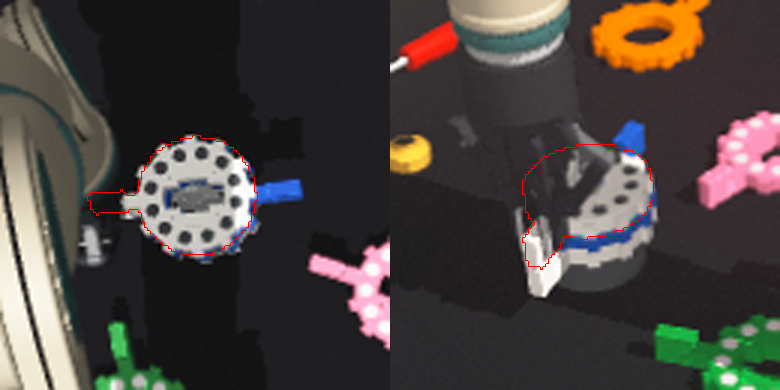

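Centred and no side load. Lower the last millimetre or so, release, and retreat.

Request:
move_arm(
  moves=[
    [[0,0,0.001,0,0,0],[0,0,0.0015,0,0,0],[0,0,0.0015,0,0,0]],
  ],
)

```text
clock: 20.2
eef_pos: [526.0, 83.3, 63.0]
tool_rot: [3.141, -0.001, 0.09]
force: [-4.4, -0.3, 12.9]
width: 10.9
```

Request:
move_arm(
  moves=[
    [[0,0,0,0,0,0],[0,0,0,0,0,0],[0,0,0,0,0,0]],
  ],
  jaw=0.4,
)

```text
clock: 20.58
eef_pos: [526.0, 83.1, 61.5]
tool_rot: [-3.142, 0.0, 0.09]
force: [0.1, -0.2, 0.1]
width: 34.1
```

Request:
move_arm(
  moves=[
    [[0,0,-0.02,0,0,0],[0,0,-0.06,0,0,0],[0,0,-0.11,0,0,0],[0,-0.05,-0.13,0,0,0],[-0.05,-0.1,-0.14,0,0,0],[-0.1,-0.15,-0.14,0,0,0],[-0.1,-0.2,-0.14,0,0,0],[-0.1,-0.2,-0.14,0,0,0]],
  ],
)

```text
clock: 21.58
eef_pos: [406.0, 279.4, 202.2]
tool_rot: [-3.137, -0.001, 0.1]
force: [0.4, -1.6, 0.4]
width: 34.2
```

```bash
python3 avg.py; python3 held.py w 533.5 15.7 .09 58 b4
```

```text
avg [408.18 273.63 201.57] [3.14  0.    0.088] [-0.42  0.46 -0.31  1.98  0.21  0.74 -0.77]
```

View pics/b4.png

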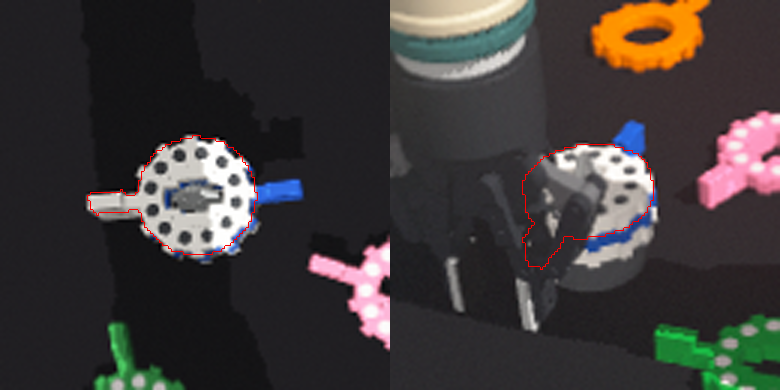

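Request:
move_arm(
  moves=[
    [[0,0,-0.05,0,0,0],[0,0.05,-0.08,0,0,0],[0,0.1,-0.08,0,0,0],[0,0.15,-0.08,0,0,0],[0,0.2,-0.08,0,0,0],[0,0.25,-0.08,0,0,0],[0,0.3,-0.08,0,0,0],[0,0.35,-0.08,0,0,0],[0,0.4,-0.08,0,0,0],[0,0.45,-0.08,0,0,0],[0,0.5,-0.08,0,0,0],[0,0.55,-0.08,0,0,0],[0,0.6,-0.08,0,0,0],[0,0.6,-0.08,0,0,0],[0,0.6,-0.08,0,0,0]],
  ],
)

```text
clock: 23.75
eef_pos: [461.5, -324.2, 281.3]
tool_rot: [-3.14, 0.001, 0.088]
force: [0.2, 0.2, -0.4]
width: 34.2
```

```bash
python3 avg.py; python3 held.py w 533.5 15.7 .09 58 b5
```

```text
avg [ 462.23 -323.1   281.75] [-3.141 -0.     0.092] [ 0.65  0.45 -0.14  1.69  0.07  1.    0.58]
```

View pics/b5.png

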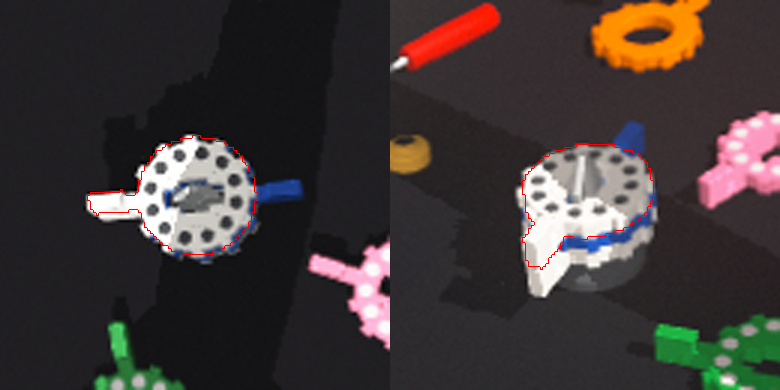

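Run:
```python
from fit import *
ims=[get_image("top"),get_image("side")]
data=[]
for im in ims:
    u=proj(im,[533.5,15.7,60]).astype(int); x,y=u[0]-45,u[1]-48
    c=im["color"].astype(int)[y:y+88,x:x+90]
    m=(((c.min(-1)>62)&(c.max(-1)-c.min(-1)<40))|((c[...,0]>60)&(c[...,0]-c[...,2]>25))).astype(np.uint8)
    n,l,st,_=cv2.connectedComponentsWithStats(m); m=(l==l[48,45-10] if l[48,35] else l==1+st[1:,4].argmax()).astype(np.uint8)
    cs,_=cv2.findContours(m,0,1); cv2.drawContours(m,cs,-1,1,-1); data.append((im,(x,y,90,88),m))
def rot(parts,tx,ty):return [R.from_euler('xy',[tx,ty]).apply(p) for p in parts]
def E(v,z):
    e=0
    for im,b,m in data:
        r=np.maximum(render(im,HUB,(533.9,15.9,.09,0),b),render(im,PLATE,(v[2],v[3],v[4]/50-3.05,44),b))
        P=rot(PLATE,v[6]/100,v[7]/100)
        r=np.maximum(r,render(im,P,(v[0],v[1],v[5]/50+.09,z),b))
        e+=np.abs(r-m).sum()
    return e
for z in(54,56,58,60,62,65):
    v0=np.array([533.5,15.7,533.5,15.7,0,0,0,0]); s=np.vstack([v0]+[v0+d for d in np.eye(8)*5])
    r=minimize(E,v0,args=(z,),method="Nelder-Mead",options=dict(initial_simplex=s,maxiter=350))
    x=r.x; print(z,round(r.fun,1),"white",x[:2].round(1),round(x[5]/50+.09,3),"tilt",(x[6:]/100).round(3),"blue",x[2:4].round(1),round(x[4]/50-3.05,3))
```

```text
54 427.1 white [535.9  16.6] 0.097 tilt [-0.008 -0.031] blue [532.8  19.7] -3.058
56 402.2 white [534.8  18.2] 0.098 tilt [-0.015 -0.031] blue [530.5  16.3] -3.017
58 413.0 white [532.9  17.3] 0.079 tilt [ 0.012 -0.015] blue [534.1  19. ] -3.07
60 407.9 white [531.5  18.4] 0.076 tilt [ 0.013 -0.005] blue [534.6  19. ] -3.076
62 412.1 white [531.6  19.9] 0.082 tilt [0.014 0.015] blue [534.7  16.1] -3.071
65 424.9 white [530.   20.4] 0.072 tilt [0.038 0.026] blue [532.7  15.1] -3.043
```

```bash
python3 -c "
from h import *
print(job.finish_job())"
```

```text
the job is handed in; nothing more can be done
None
```

I put the blue plate on the spindle first, with its tab opposite the fixed plate's. The loose white plate went on top with its tab back on the same side as the fixed plate's. The job was handed in at about 24 s on the robot's clock, with the gripper clear of everything.

**Seating by contact:** Blue met resistance with the tool at about 49 mm and white at about 63 mm. Both are within about 1 mm of the fully home heights (44 and 58 mm undersides, plus 4 mm from underside to fingertip). The highest wrist force I read was about 13 N.

**Seating by picture:** In the final pictures the white plate's outline matches a flat plate at 58 mm in both cameras. The blue tab points away from the white tabs, and the spindle stands up through the bores.

**Least certain check:** The numeric fit of the stack only puts the white plate's height at about 56–62 mm, with tilt under about 2 degrees. Seating at 58 mm therefore rests mainly on the contact heights and the picture outline.

I left the orange plate and the green and pink look-alikes alone.

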